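Snap the parts tray under the hanging link

ROBOT

A 6-joint arm with a two-finger parallel gripper is mounted at the origin on a cart in front of the work surface, level with it; the furniture and walls round the work are solid. World frame = base frame: x ahead of the robot, y to its left, z up, the work surface at z = 0. Lengths are in m, angles in rad, forces in N, time in s.
With the tool pointing down it reaches from about 0.325 to 0.75 m from the base axis. Payload 7.6 kg.
Tool frame: the origin (TCP) lies at the very end of the fingers, on their centre line; the grasp point (between the pads) lies r.grasp_offset behind it (r.grasp_offset is the distance from the TCP to the grasp point, in m); z points along the fingers, y is the line along which they close (so a half turn about z gives the same grasp; the last joint's range is limited). The gripper opens to 85 mm and grips with 20 to 120 N. Pads are 22 mm wide; open, the fingers measure 114 mm over their backs; the gripper's body (76 mm by 85 mm) begins 54 mm behind the grasp point. The pads swing forward as they close: fully open they stand 13 mm farther back than shut.
Start: joints at [-1.309, 0.052, 1.401, -0, 1.689, -0.07], TCP at [0.171, -0.496, 0.231] pointing down, gripper open.
Joint ranges: [-2.9, 2.9], [-0.91, 2.17], [0.12, 2.37], [-1.06, 4.2], [0.26, 2.73], [-2.93, 2.93]. Speed limits (rad/s): [2.57, 2.57, 3.01, 3.14, 3.14, 3.14].

INTERFACE

Orientations are given as a unit quaternion [w, x, y, z].
In Python, from plant import r gives the robot as it stands.
- The arm moves only by the shell command python3 -m crank 'ROWS' [FORCE]. ROWS is JSON, a list that holds one entry, the list of rows, each a list of 5 numbers: the shift along the tool's x, y, z in cm, then the turn about the tool's z in rad, then the opening, from 0 (shut) to 1 (fully open). In form: [[[dx, dy, dz, spin, hand], ...]]. A call has 1 to 12 rows; each row shifts and turns the commanded pose from where the row before left it, along the tool's axes as they then stand; what a row does not reach is not made up. A row lasts 1/12 s, in which the tool goes at most 41.7 mm and 7.16 degrees, less where a joint would pass 70% of its speed; a pose out of reach is approached as far as the arm can. A call is refused whole if a number of a shift passes 4.17 or a number of a turn 0.125, either way. A call with a gripper value outside its range is refused whole. The fingers move at their own pace and stop on an object; FORCE is the grip in N (left out, the last holds). Time passes only in rows, so rows that do not move let the fingers close. It gives the time, the measured TCP pose, the force, the opening and the grip force at its end, in the units of the state.
- r.get_state(): the state, without advancing time (a new reading comes with each control period).
- r.capture(name): name is "scene" or "top" or "wrist"; returns (picture, depth): 480x640x3 uint8, red, green, blue; 480x640 float32, m along the optical axis (not along the pixel's ray), 0 where there is no reading.
- r.get_calibration(name): a dict with "fx", "fy", "cx", "cy" (pixels), "R" (3x3) and "t" (3): a world point X has camera coordinates R X + t; the wrist camera has in their place "tool_from_camera" (4x4, takes a point from camera to tool coordinates, whose origin is the TCP and whose axes are the flange's). Camera axes: x right, y down, z forward; pixel columns grow to the right and rows downward; lengths in m; the calibration is good to about 2 mm. A picture is of the moment at which its call begins: read the wrist's pose just before it. get_calibration takes no time and is no camera call.
- r.hand_in(): hands the job in; it is judged then, once.
The state is a dict: "t": time; "qpos": joint angles; "qd": joint speeds; "tau": joint torques, N m; "tcp_pos": TCP position; "orientation": TCP orientation; "ft_force": force on the tool from outside, world axes, zero at the start; "torque": the same for the moment, N m; "grip_width": finger opening in m; "grip_force": force on a finger pad.
Only numpy, scipy, OpenCV 4.12 (cv2) and the standard library are available. Lean on these libraries where they do the work, as an engineer would, in place of code of your own. Each camera call takes 0.05 s, during which the arm holds its last target. There are 200 camera calls.

TASK

Pick up the red parts tray by its black handle and snap its hook over the steel bottom loop of the yellow link that hangs from the blue stand, so that the brass keeper has closed under the bar. Still holding the tray, draw the loop down to its stop and tug with about 10 N for a moment to prove it, then let go gently so that the tray hangs level and still; never load the loop with more than 15 N, keep the tray level all the time, do not knock the link off the stand and leave the other things on the bench where they are.

Things in the scene. Friction and masses are not known exactly. Their poses are not given: they have to be found in the camera images.
- stand: fixed blue stand: base plate 65 (x) x 120 x 10 mm, post 25 mm square, 390 mm high, on its +x side (axis at x = +125 mm). A head clamped to the post at a height between 320 and 344 mm carries two steel prongs (6 mm rod, 28 mm apart) toward -x, with a dip where the link hangs and upturned tips 19 mm farther to -x. Origin on the bench right under the dip
- loop: steel lower loop (7 mm round rod) of the yellow drop link, which hangs loose in the prongs' dip and can swing. Origin at the centre of its straight bottom bar (34 mm along y); window 34 mm wide, 85 mm or more high above it, x normal to the window like the stand's x. Pulled with over 1.5 N, the loop slides down out of the yellow tubes to a hard stop, 4 to 34 mm lower, unknown how much
- tray: red sheet-metal parts tray 130 (x) x 76 (y) x 28 mm, 0.2 to 0.36 kg. From its floor rises a 7 mm round steel mast that ends in a snap hook like an upside-down J, free tip to +x, mouth facing down. Origin at the underside's centre, under the hook's seat and the centre of mass. A black handle sticks out in front (-x). A fixed steel beam, about 0.2 m high, crosses the bench to the left of it
- hook_seat (a point): where the link bar's centre lies when it bears on the inside of the hook's crown, 125 mm above the tray's underside. Mast axis at x = -11 mm, tip axis at x = +11 mm (15 mm between them), crown top 10.5 mm above, end of the tip 24.5 mm below. To enter, the tip passes through the link's window toward +x with the seat about 42 mm above the bar, then the hook is pushed down on the bar
- tray_handle (a point): grip point in the tray's black upright handle plate (30 mm along x, 12 mm thick along y, from 17 to 69 mm above the tray's underside); the point is 100 mm to -x of the hook seat and 50 mm above the underside. Pinch it from above across y, firmly (90 N), so that the tray does not sag
- keeper (a joint): brass sprung keeper across the hook's mouth, 21 mm below the seat (4 mm thick), hinged at the mast: 0 = shut against the tip, 1.4 rad = swung up and in. A spring always shuts it. Pushed down on the bar it gives way at about 2 to 6 N and shuts again below the bar; then the crown bears on the bar
- tin: round white paste tin with a red lid, 79 mm wide, 50 mm high, a bystander; origin at its underside

How it is judged:
On the way:
1. with the bar in the hook and the keeper shut below it, the held tray pulls the loop down with more than 6 N for 0.3 s (value of joint keeper below 0.25 rad and z of loop in the frame of hook_seat between -0.01 and 0.004 m and x of loop in the frame of hook_seat between -0.01 and 0.01 m and distance between loop and hook_seat below 0.026 m and contact force between the fingers and tray above 1 N and contact force between tray and loop above 6 N), for 0.3 s.
At the end, for the whole second after the job is handed in: The link still hangs in the prongs (bar within 30 mm of the stand's origin in plan), its bar lies in the hook within 10 mm of the seat (26 mm along the bar), keeper under 0.25 rad, and the tray hangs free of the bench, tilted under 0.1 rad, slower than 0.08 m/s and 0.8 rad/s, let go (value of joint keeper below 0.25 rad and z of loop in the frame of hook_seat between -0.01 and 0.004 m and x of loop in the frame of hook_seat between -0.01 and 0.01 m and distance between loop and hook_seat below 0.026 m and height (world z) of tray above 0.05 m and angle between tray's own z axis and vertical below 0.1 rad and linear speed of tray below 0.08 m/s and angular speed of tray below 0.8 rad/s and z of loop in the frame of stand above 0.185 m and horizontal distance between loop and stand below 0.03 m); the robot touches nothing.
It fails at once if the tray loads the loop with more than 15 N (contact force between tray and loop above 15 N).
It fails at once if the robot grips or pushes the loop with more than 10 N (contact force between the arm and loop above 10 N).
It fails at once if the link comes off the stand (z of loop in the frame of stand below 0.17 m or horizontal distance between loop and stand above 0.07 m).
It fails at once if the paste tin is moved more than 30 mm (distance of tin from where it was at the start of the episode above 0.03 m).
It fails at once if the tray is tilted more than 0.1 rad (angle between tray's own z axis and vertical above 0.1 rad).
It also fails if it takes over 61 s, if anything falls off the work surface, if the arm or the gripper's body presses on something with over 40 N, if the wrist force passes 120 N, or if a joint passes its speed limit or range.

## Working session

There is one attempt and no reset: what is moved stays moved. The work goes in short steps, Python scripts to look and compute and a shell command to move; the robot and the scene stay as the last step left them, time stands still between calls to the robot, and variables do not carry over. Pictures are saved under pics/ and viewed, at most 10 in all, crops included, and the job is handed in when it is done.

```bash
ls; mkdir -p pics
python3 - <<'E'
from plant import r
import cv2,numpy as np
s=r.get_state();print({k:np.round(v,4) if not isinstance(v,dict) else v for k,v in s.items()},r.grasp_offset)
for n in("scene","top"):
    p,d=r.capture(n);cv2.imwrite(f"pics/{n}0.png",p[:,:,::-1]);np.save(f"pics/{n}0.npy",d)
    c=r.get_calibration(n);print(n,{k:np.round(v,3).tolist() for k,v in c.items()})
print(r.get_calibration("wrist"))
E
```

```text
pics
{'t': np.float64(0.0), 'qpos': array([-1.3094,  0.0529,  1.4018,  0.    ,  1.6886, -0.0703]), 'qd': array([-0.0007, -0.0006, -0.0021, -0.0003, -0.0003, -0.0014]), 'tau': array([-3.00000e-04, -3.81668e+01, -3.60187e+01, -1.00000e-04,
        6.20000e-03, -0.00000e+00]), 'tcp_pos': array([ 0.1709, -0.4961,  0.2304]), 'orientation': array([-8.000e-04,  9.863e-01,  1.651e-01, -1.000e-04]), 'ft_force': array([0.1383, 0.0361, 0.1793]), 'torque': array([-0.0004, -0.0312,  0.0468]), 'grip_force': np.float64(0.0), 'grip_width': np.float64(0.0849)} 0.0187
scene {'fx': 544.093, 'fy': 544.093, 'cx': 318.815, 'cy': 229.14, 'R': [[0.64, -0.768, 0.003], [-0.562, -0.471, -0.68], [0.524, 0.434, -0.733]], 't': [-0.636, 0.213, 1.07]}
top {'fx': 543.717, 'fy': 543.717, 'cx': 307.383, 'cy': 239.836, 'R': [[-0.005, -1.0, 0.001], [-0.993, 0.005, -0.115], [0.115, -0.002, -0.993]], 't': [-0.382, 0.512, 1.111]}
{'fx': 338.54504268071855, 'fy': 338.54504268071855, 'cx': 320.7174635940804, 'cy': 239.1259776588742, 'tool_from_camera': array([[ 3.49722226e-04, -9.55270429e-01, -2.95733469e-01,
         7.60504006e-02],
       [ 9.99999780e-01,  1.67250173e-04,  6.42311486e-04,
        -6.23860163e-04],
       [-5.64119695e-04, -2.95733629e-01,  9.55270277e-01,
        -1.43491384e-01],
       [ 0.00000000e+00,  0.00000000e+00,  0.00000000e+00,
         1.00000000e+00]])}
```

View pics/scene0.png

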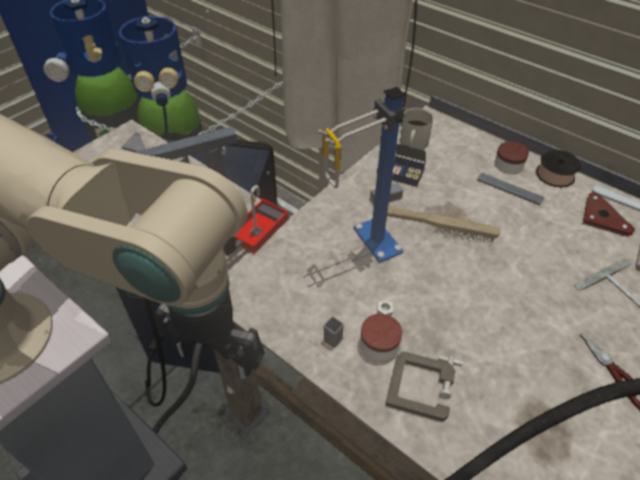

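View pics/top0.png

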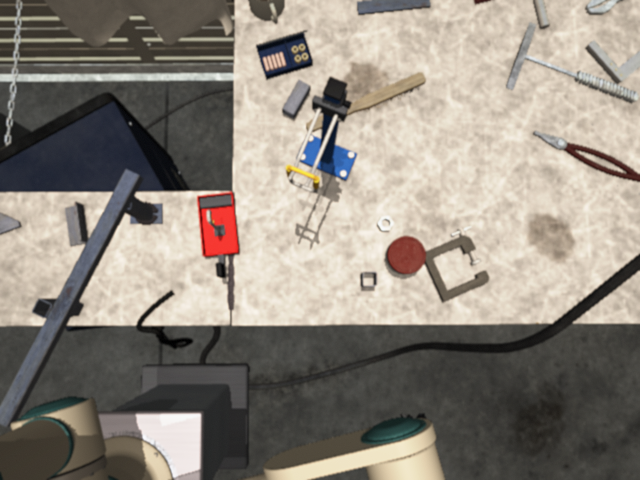

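The scene view shows the blue stand (post foot at about 378,240; yellow link at 333,150), the red tray at (260,225) partly behind the arm, and the tin at (381,335). The top view shows the red tray (219,225) with its handle below it at (221,268), the slanted beam to the left from (130,175) to (10,420), the stand base (328,157), the link (303,178) and the tin (406,256).

```bash
cat > h.py <<'E'
import cv2,numpy as np
from plant import r
def cal(n):
    c=r.get_calibration(n)
    if n!="wrist": return c,np.array(c["R"]),np.array(c["t"])
def cloud(n,d):
    c,R,t=cal(n); v,u=np.mgrid[:480,:640]
    P=np.stack([(u-c["cx"])/c["fx"]*d,(v-c["cy"])/c["fy"]*d,d],-1)
    return (P-t)@R
def plane(n,u,v,z):
    c,R,t=cal(n); k=R.T@np.array([(u-c["cx"])/c["fx"],(v-c["cy"])/c["fy"],1.]); o=-R.T@t
    return o+k*(z-o[2])/k[2]
E
python3 - <<'E'
from h import *
np.set_printoptions(precision=4,suppress=True)
for n in("top","scene"):
    im=cv2.imread(f"pics/{n}0.png");d=np.load(f"pics/{n}0.npy");P=cloud(n,d)
    H,S,V=cv2.split(cv2.cvtColor(im,cv2.COLOR_BGR2HSV))
    ok=(d>0)
    def rep(name,m,zlo,zhi):
        m=(m&ok&(P[...,2]>zlo)&(P[...,2]<zhi)).astype(np.uint8)
        k,l,st,_=cv2.connectedComponentsWithStats(m)
        for i in range(1,k):
            if st[i,4]>15:
                q=P[l==i];(c,w,a)=cv2.minAreaRect((q[:,:2]*1000).astype(np.float32))
                print(n,name,st[i].tolist(),'med',np.median(q,0),'z',np.percentile(q[:,2],[3,97]),'rect mm',np.round(c,1),np.round(w,1),round(a,1))
    rep("blue",(H>100)&(H<125)&(S>150)&(V>60),-.01,.5)
    rep("yellow",(H>18)&(H<32)&(S>150)&(V>100),.1,.5)
    rep("red",((H<6)|(H>174))&(S>170)&(V>90),-.03,.1)
    # tray-region things above 35mm, and link-region things
    tr=plane(n,*((219,225) if n=="top" else (260,225)),.02);print('tray px',tr)
    m=ok&(abs(P[...,0]-tr[0])<.15)&(abs(P[...,1]-tr[1])<.06)&(P[...,2]>.035)
    q=P[m]; q=q[np.argsort(q[:,2])]; print(len(q)); print(q[::max(1,len(q)//25)])
E
python3 - <<'E'
import cv2
a=cv2.imread('pics/top0.png')[120:300,180:340];b=cv2.imread('pics/scene0.png')[90:250,230:400]
a=cv2.resize(a,(400,450),interpolation=2);b=cv2.resize(b,(400,376),interpolation=2)
b=cv2.copyMakeBorder(b,0,74,0,0,0);cv2.imwrite('pics/crop1.png',cv2.hconcat([a,b]))
E
```

```text
top blue [302, 138, 20, 28, 272] med [ 0.708  -0.3955  0.01  ] z [0.0057 0.0147] rect mm [ 706.3 -397.4] [36.3 61.5] 76.4
top blue [318, 146, 36, 31, 543] med [ 0.6798 -0.4497  0.0102] z [0.0059 0.0166] rect mm [ 685.1 -448.7] [65.9 60. ] 66.6
top yellow [286, 166, 33, 18, 144] med [ 0.577  -0.3776  0.3437] z [0.3284 0.348 ] rect mm [ 577.6 -376.4] [54.   7.6] 66.7
top red [198, 192, 41, 64, 1514] med [ 0.5308 -0.1962  0.0032] z [-0.0014  0.0286] rect mm [ 546.  -194.8] [129.   75.2] 6.6
tray px [ 0.5436 -0.197   0.02  ]
223
[[ 0.5329 -0.1935  0.0363]
 [ 0.5342 -0.1986  0.0421]
 [ 0.4464 -0.211   0.0479]
 [ 0.5326 -0.1963  0.0533]
 [ 0.4336 -0.2107  0.0586]
 [ 0.4576 -0.1991  0.0638]
 [ 0.4333 -0.2017  0.065 ]
 [ 0.4555 -0.2015  0.0658]
 [ 0.4372 -0.2119  0.0665]
 [ 0.4332 -0.208   0.067 ]
 [ 0.4452 -0.208   0.0676]
 [ 0.4391 -0.2101  0.0679]
 [ 0.4472 -0.2061  0.0685]
 [ 0.4472 -0.2041  0.0689]
 [ 0.4511 -0.2082  0.0695]
 [ 0.4391 -0.2024  0.0701]
 [ 0.4349 -0.2068  0.0721]
 [ 0.5325 -0.1973  0.0837]
 [ 0.5499 -0.1942  0.1016]
 [ 0.5374 -0.1989  0.1049]
 [ 0.541  -0.1974  0.1079]
 [
[... 1212 characters left out ...]
 0.452  -0.2097  0.0372]
 [ 0.4425 -0.2106  0.0397]
 [ 0.4339 -0.2074  0.0416]
 [ 0.5301 -0.1979  0.0427]
 [ 0.5269 -0.1982  0.0455]
 [ 0.4473 -0.2101  0.0482]
 [ 0.4486 -0.2089  0.0495]
 [ 0.4525 -0.2115  0.0513]
 [ 0.5285 -0.1976  0.0536]
 [ 0.4411 -0.2085  0.0557]
 [ 0.4453 -0.2077  0.058 ]
 [ 0.4471 -0.2093  0.0608]
 [ 0.4428 -0.2115  0.0661]
 [ 0.5276 -0.1947  0.0747]
 [ 0.526  -0.1975  0.0839]
 [ 0.5281 -0.1966  0.0941]
 [ 0.553  -0.1947  0.102 ]
 [ 0.5492 -0.1924  0.1034]
 [ 0.5407 -0.1947  0.1049]
 [ 0.5261 -0.1943  0.1094]
 [ 0.5295 -0.1978  0.1151]
 [ 0.5279 -0.1968  0.1186]
 [ 0.5495 -0.1945  0.1254]
 [ 0.5353 -0.1966  0.1279]
 [ 0.5469 -0.1917  0.1314]
 [ 0.5397 -0.196   0.1332]]
```

View pics/crop1.png

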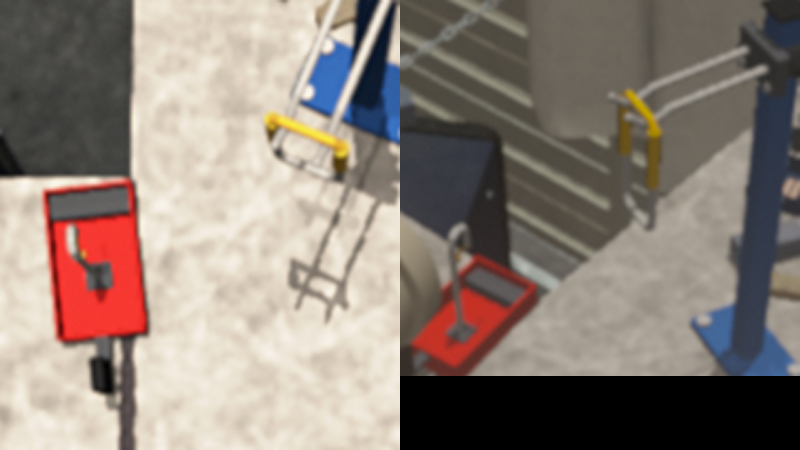

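The crops confirm that the tray's hook opens away from the handle. The link's bar shows at about scene pixel (332,180) and its yoke in the top view at (303,178).

```bash
python3 - <<'E'
from h import *
np.set_printoptions(precision=4,suppress=True)
for n in("top","scene"):
    d=np.load(f"pics/{n}0.npy");P=cloud(n,d)
    m=(d>0)&(np.hypot(P[...,0]-.577,P[...,1]+.376)<.05)&(P[...,2]>.15)&(P[...,2]<.4)
    v,u=np.nonzero(m);q=P[m];o=np.argsort(q[:,2])
    print(n,len(q));print(np.c_[u,v,q][o][::max(1,len(q)//40)])
# base plate joint rect
im=cv2.imread("pics/top0.png");d=np.load("pics/top0.npy");P=cloud("top",d)
H,S,V=cv2.split(cv2.cvtColor(im,cv2.COLOR_BGR2HSV))
m=(H>100)&(H<125)&(S>150)&(V>60)&(abs(P[...,2]-.01)<.006);m[:,:290]=0
v,u=np.nonzero(m);q=np.array([plane("top",a,b,.01) for a,b in zip(u,v)])
print(cv2.minAreaRect((q[:,:2]*1000).astype(np.float32)))
m=(d>0)&(P[...,2]>.3)&(np.hypot(P[...,0]-.64,P[...,1]+.41)<.15)
q=P[m];print(len(q))
for a in np.arange(.54,.76,.015):
    s=q[abs(q[:,0]-a)<.004]
    if len(s):print(round(a,3),s[np.argsort(s[:,1])][::max(1,len(s)//6)].tolist() and np.round(s[np.argsort(s[:,1])][::max(1,len(s)//6)],3).tolist())
E
python3 -m crank '[[[0,0,0,-0.122,1],[0,0,0,-0.122,1],[0,0,0,-0.122,1],[0,0,0,-0.122,1],[0,0,0,-0.122,1],[0,0,0,-0.122,1],[0,0,0,-0.122,1],[0,0,0,-0.122,1],[0,0,0,-0.122,1],[0,0,0,-0.122,1],[0,0,0,-0.122,1],[0,0,0,-0.122,1]]]' 90
python3 -m crank '[[[0,0,0,-0.122,1],[0,0,0,-0.122,1],[0,0,0,-0.122,1],[0,0,0,-0.122,1],[0,0,0,-0.122,1],[0,0,0,-0.122,1],[0,0,0,-0.122,1],[0,0,0,-0.122,1],[0,0,0,-0.122,1],[0,0,0,-0.122,1],[0,0,0,-0.122,1],[0,0,0,-0.122,1]]]'
```

```text
top 654
[[304.     185.       0.5828  -0.3786   0.2322]
 [308.     187.       0.5788  -0.3856   0.2344]
 [309.     189.       0.5749  -0.3873   0.2358]
 [299.     183.       0.5854  -0.37     0.237 ]
 [313.     192.       0.5691  -0.3942   0.238 ]
 [300.     186.       0.5795  -0.3717   0.2396]
 [317.     191.       0.5689  -0.4009   0.2474]
 [314.     189.       0.5688  -0.3955   0.2648]
 [313.     186.       0.5679  -0.3935   0.2926]
 [314.     185.       0.5658  -0.3949   0.3097]
 [314.     183.       0.5666  -0.3948   0.3205]
 [290.     171.       0.5837  -0.3572   0.3307]
 [286.     167.       0.589   -0.3511   0.3352]
 [287.     170.       0.5837  -0.3527   0.3372]
 [314.     181.       0.5657  -0.3945   0.339 ]
 [298.     164.       0.5924  -0.3699   0.3401]
 [313.     171.       0.5809  -0.393    0.3411]
 [314.     168.       0.5855  -0.3946   0.3418]
 [314.     167.       0.5869  -0.3946   0.3424]
 [295.     163.       0.5933  -0.3653   0.3429]
 [293.     167.       0.5868  -0.3622   0.3434]
 [315.     167.       0.5865  -0.3961   0.3439]
 [311.     173.       0.577   -0.389
[... 4527 characters left out ...]
.418, 0.368], [0.675, -0.412, 0.346], [0.677, -0.406, 0.345], [0.677, -0.397, 0.342]]
0.69 [[0.687, -0.45, 0.356], [0.692, -0.439, 0.391], [0.691, -0.431, 0.397], [0.693, -0.421, 0.393], [0.692, -0.412, 0.392], [0.686, -0.408, 0.395]]
0.705 [[0.701, -0.446, 0.361], [0.704, -0.433, 0.395], [0.702, -0.429, 0.394], [0.702, -0.426, 0.395], [0.706, -0.421, 0.395], [0.708, -0.418, 0.394], [0.706, -0.415, 0.395]]
t: 1.1
tcp_pos: [0.171, -0.4962, 0.2308]
orientation: [-0.0, 0.621, 0.784, 0.0]
ft_force: [-1.0, 0.1, 0.1]
grip_width: 0.0849
grip_force: 0.0
t: 2.1
tcp_pos: [0.1881, -0.4909, 0.2306]
orientation: [-0.006, -0.043, 0.999, -0.001]
ft_force: [0.4, -0.5, 0.2]
grip_width: 0.0853
grip_force: 0.0
```

```bash
cat >> h.py <<'E'
def state():
    s=r.get_state();q=np.array(s["orientation"]);yaw=2*np.arctan2(q[2],q[1])
    return s,np.array(s["tcp_pos"]),yaw
def totool(d,yaw):  # world shift -> tool cm
    c,s=np.cos(yaw),np.sin(yaw); return 100*np.array([c*d[0]+s*d[1],s*d[0]-c*d[1],-d[2]])
E
python3 - <<'E'
from h import *
s,p,y=state();print(p,np.degrees(y),np.round(s["qpos"],3))
print(totool(np.array([.444,-.207,.2])-p,y))
E
```

```text
[ 0.18814922 -0.49091922  0.23058613] 184.93062149370732 [-1.268  0.056  1.399 -0.013  1.688 -2.927]
[-27.93066905  26.08783551   3.05861299]
```

```bash
python3 -m crank '[[[-2.3,2.2,0,0,1],[-2.3,2.2,0,0,1],[-2.3,2.2,0,0,1],[-2.3,2.2,0,0,1],[-2.3,2.2,0,0,1],[-2.3,2.2,0,0,1],[-2.3,2.2,0,0,1],[-2.3,2.2,0,0,1],[-2.3,2.2,0,0,1],[-2.3,2.2,0,0,1],[-2.3,2.1,0,0,1],[-2.3,2,0,0,1]]]'
python3 -m crank '[[[0,0,0,0,1],[0,0,0,0,1],[0,0,0,0,1]]]'
python3 - <<'E'
from h import *
np.set_printoptions(precision=4,suppress=True)
s,p,y=state();print(p,np.degrees(y),np.round(s["qpos"],3))
for n in("scene","top"):
    im,d=r.capture(n);cv2.imwrite(f"pics/{n}1.png",im[:,:,::-1]);np.save(f"pics/{n}1.npy",d)
    P=cloud(n,d)
    m=(d>0)&(np.hypot(P[...,0]-.543,P[...,1]+.195)<.03)&(P[...,2]>.04)&(P[...,2]<.16)
    q=P[m];v,u=np.nonzero(m);o=np.argsort(-q[:,2]);print(n);print(np.c_[u,v,q][o][::max(1,len(o)//12)])
T=r.get_calibration("wrist")
im,d=r.capture("wrist");cv2.imwrite("pics/wrist1.png",im[:,:,::-1])
# black handle top plate
im=cv2.imread("pics/scene1.png");
E
```

```text
t: 3.1
tcp_pos: [0.4428, -0.2044, 0.227]
orientation: [-0.006, -0.044, 0.999, -0.001]
ft_force: [0.4, -0.3, 0.8]
grip_width: 0.0854
grip_force: 0.0
t: 3.35
tcp_pos: [0.4418, -0.2061, 0.227]
orientation: [-0.006, -0.044, 0.999, -0.002]
ft_force: [-0.2, -0.1, -0.9]
grip_width: 0.0855
grip_force: 0.0
[ 0.4418 -0.2061  0.227 ] 185.0851818401505 [-0.507 -0.046  1.508 -0.009  1.688 -2.168]
scene
[[253.     187.       0.5392  -0.1937   0.1352]
 [252.     191.       0.5322  -0.197    0.1304]
 [253.     190.       0.5383  -0.1935   0.1269]
 [257.     189.       0.5507  -0.1928   0.1206]
 [251.     197.       0.5278  -0.1965   0.1155]
 [259.     191.       0.5567  -0.1918   0.1097]
 [251.     200.       0.5273  -0.1958   0.1064]
 [256.     195.       0.5474  -0.1911   0.1039]
 [251.     204.       0.5252  -0.1967   0.0964]
 [251.     208.       0.5255  -0.1947   0.0826]
 [252.     211.       0.5277  -0.1943   0.0712]
 [252.     215.       0.5283  -0.1919   0.0564]
 [253.     221.       0.5254  -0.1961   0.0421]]
top
[[209.     215.       0.5461  -0.1967   0.1373]
 [207.     215.       0.5467  -0.1923   0.1341]
 [207.     211.       0.5547  -0.1918   0.1325]
 [208.     220.       0.5374  -0.1938   0.1312]
 [210.     211.       0.5551  -0.1972   0.1301]
 [207.     220.       0.5381  -0.1911   0.127 ]
 [209.     209.       0.5605  -0.1936   0.1212]
 [210.     213.       0.5541  -0.1941   0.1124]
 [213.     220.       0.541   -0.1992   0.1074]
 [212.     220.       0.5415  -0.1968   0.1046]
 [212.     225.       0.5328  -0.1955   0.0961]
 [215.     226.       0.5334  -0.1983   0.0773]
 [215.     228.       0.5325  -0.1945   0.0547]]
```

View pics/wrist1.png

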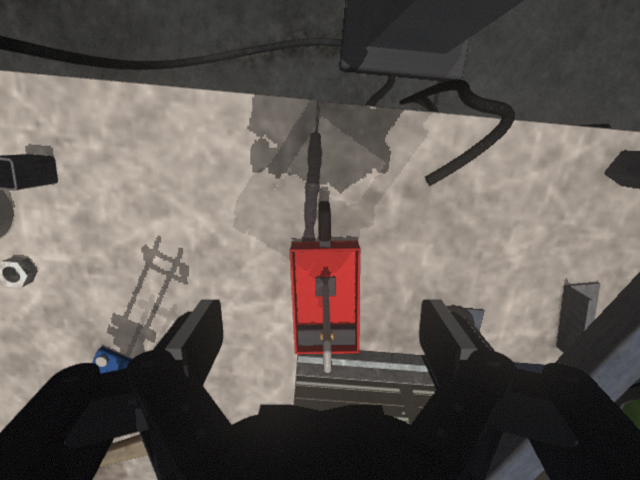

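The wrist view has the tray centred at (326,295) with its edges nearly upright and its handle at (325,220) between the open fingers, so the approach is lined up.

```bash
python3 -m crank '[[[-0.2,0,3,-0.035,1],[0,0,3,0,1],[0,0,3,0,1],[0,0,3,0,1],[0,0,3,0,1],[0,0,2,0,1],[0,0,0,0,1],[0,0,0,0,1]]]'
python3 - <<'E'
from h import *
np.set_printoptions(precision=4,suppress=True)
s,p,y=state();print(p,np.degrees(y),np.round(s["qpos"],3))
print(totool(np.array([.444,-.2062,.031])-p,y))
E
```

```text
t: 4.17
tcp_pos: [0.4415, -0.2067, 0.0571]
orientation: [-0.006, -0.061, 0.998, -0.001]
ft_force: [0.1, -0.8, 0.2]
grip_width: 0.0856
grip_force: 0.0
[ 0.4415 -0.2067  0.0571] 187.00985495839845 [-0.509  0.091  1.719 -0.009  1.342 -2.2  ]
[-0.2534  0.0215  2.6103]
```

```bash
python3 -m crank '[[[-0.25,0,1.3,0,1],[0,0,1.3,0,1],[0,0,0,0,1],[0,0,0,0,0.6],[0,0,0,0,0.3],[0,0,0,0,0],[0,0,0,0,0],[0,0,0,0,0],[0,0,0,0,0],[0,0,0,0,0],[0,0,0,0,0]]]' 90
python3 -m crank '[[[0,0,0,0,0],[0,0,0,0,0],[0,0,0,0,0],[0,0,0,0,0]]]' 90
python3 - <<'E'
from h import *
s,p,y=state();print(p,np.degrees(y),np.round(s["qpos"],3),s["ft_force"],s["torque"])
E
```

```text
t: 5.08
tcp_pos: [0.4446, -0.2061, 0.0319]
orientation: [-0.005, -0.062, 0.998, -0.001]
ft_force: [-2.9, 1.9, 4.7]
grip_width: 0.0113
grip_force: 87.8
t: 5.42
tcp_pos: [0.4446, -0.2061, 0.0319]
orientation: [-0.005, -0.062, 0.998, -0.002]
ft_force: [-2.7, 0.5, 6.4]
grip_width: 0.0112
grip_force: 87.8
[ 0.44460409 -0.20613489  0.03186112] 187.09141068293167 [-0.505  0.131  1.731 -0.009  1.287 -2.197] [-2.66924801  0.47117855  6.36825393] [0.38244735 0.32854121 0.14110306]
```

```bash
python3 -m crank '[[[0,0,-0.3,0,0],[0,0,-0.8,0,0],[0,0,-1.4,0,0],[0,0,-1.8,0,0],[0,0,-1.8,0,0],[0,0,-1.8,0,0],[0,0,-1.8,0,0],[0,0,-1.8,0,0],[0,0,-1.8,0,0],[0,0,-1,0,0],[0,0,-0.5,0,0],[0,0,-0.2,0,0]]]'
python3 -m crank '[[[0,0,0,0.03,0],[0,0,0,0.05,0],[0,0,0,0.06,0],[0,0,0,0.06,0],[0,0,0,0.06,0],[0,0,0,0.06,0],[0,0,0,0.06,0],[0,0,0,0.06,0],[0,0,0,0.05,0],[0,0,0,0.03,0],[0,0,0,0.015,0],[0,0,0,0,0]]]'
python3 - <<'E'
from h import *
s,p,y=state();print(p,np.degrees(y),np.round(s["qpos"],3),s["ft_force"],s["torque"])
print(totool(np.array([.4343,-.3174,.183])-p,y))
E
```

```text
t: 6.42
tcp_pos: [0.4461, -0.2057, 0.1817]
orientation: [-0.005, -0.062, 0.998, -0.002]
ft_force: [-1.4, -0.4, -2.8]
grip_width: 0.011
grip_force: 87.7
t: 7.42
tcp_pos: [0.4456, -0.2054, 0.1802]
orientation: [-0.006, 0.204, 0.979, -0.003]
ft_force: [0.1, -0.4, -2.6]
grip_width: 0.0108
grip_force: 87.6
[ 0.44562323 -0.20538394  0.18020479] 156.41045211576628 [-0.502 -0.016  1.571 -0.008  1.596 -1.662] [ 0.12507338 -0.43270688 -2.64785192] [0.11048968 0.21530843 0.03314553]
[ -3.44497835 -10.71868713  -0.27952118]
```

```bash
python3 -m crank '[[[-0.1,-0.3,0,0,0],[-0.2,-0.7,0,0,0],[-0.4,-1.2,0,0,0],[-0.4,-1.3,-0.1,0,0],[-0.4,-1.3,-0.1,0,0],[-0.4,-1.3,-0.1,0,0],[-0.4,-1.3,0,0,0],[-0.4,-1.2,0,0,0],[-0.3,-1,0,0,0],[-0.3,-0.7,0,0,0],[-0.1,-0.4,0,0,0],[0,0,0,0,0]]]'
python3 -m crank '[[[0,0,0,0,0],[0,0,0,0,0],[0,0,0,0,0]]]'
cat > look.py <<'E'
import sys
from h import *
np.set_printoptions(precision=4,suppress=True)
k=sys.argv[1]
s,p,y=state();print('tcp',p,np.degrees(y),np.round(s["ft_force"],2))
crops=[]
for n,b in(("scene",(250,120,130,110)),("top",(235,150,110,93))):
    im,d=r.capture(n);cv2.imwrite(f"pics/{n}{k}.png",im[:,:,::-1]);np.save(f"pics/{n}{k}.npy",d)
    x,yy,w,h=b;crops.append(cv2.resize(im[yy:yy+h,x:x+w,::-1],(400,int(400*h/w)//1),interpolation=2))
h=max(c.shape[0] for c in crops)
cv2.imwrite(f"pics/c{k}.png",cv2.hconcat([cv2.copyMakeBorder(c,0,h-c.shape[0],0,0,0) for c in crops]))
E
python3 look.py 2
```

```text
t: 8.42
tcp_pos: [0.4343, -0.318, 0.1846]
orientation: [-0.005, 0.205, 0.979, -0.003]
ft_force: [1.1, -0.4, -2.8]
grip_width: 0.0111
grip_force: 87.6
t: 8.67
tcp_pos: [0.4347, -0.3167, 0.1849]
orientation: [-0.005, 0.204, 0.979, -0.003]
ft_force: [0.1, -0.0, -3.0]
grip_width: 0.0111
grip_force: 87.6
tcp [ 0.4347 -0.3167  0.1849] 156.47129309011672 [ 0.07 -0.05 -2.96]
```

View pics/c2.png

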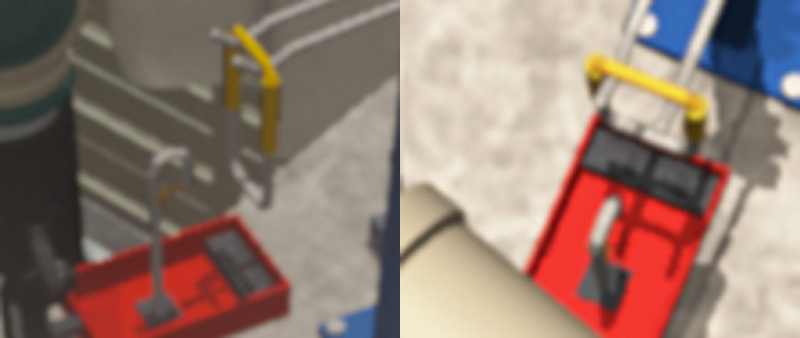

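The crop shows the hook (scene crop 168,155; top crop 607,205) standing in front of the link's window with its tip toward the bar, and the tray level in view. I'll measure the offset between hook and bar.

```bash
cat > meas.py <<'E'
import sys
from h import *
np.set_printoptions(precision=4,suppress=True)
k=sys.argv[1]; s,p,y=state(); a=np.radians(-23.5)
B=np.array([.576,-.379,.234]); ex=np.array([np.cos(a),np.sin(a)]);ey=np.array([-ex[1],ex[0]])
seat=np.array([*(p[:2]-.0993*np.array([np.cos(y),np.sin(y)])),p[2]-.032+.125])
print('fk seat rel bar est',(seat-B)[:2]@ex,(seat-B)[:2]@ey,seat[2]-B[2])
for n in("scene","top"):
    d=np.load(f"pics/{n}{k}.npy");P=cloud(n,d);Q=np.dstack([(P[...,:2]-B[:2])@ex,(P[...,:2]-B[:2])@ey,P[...,2]])
    v,u=np.mgrid[:480,:640]
    sx=(seat-B)[:2]@ex; sy=(seat-B)[:2]@ey
    def show(name,m,key):
        if m.sum()<4: print(n,name,'few');return
        q=Q[m];q=q[np.argsort(q[:,key])];print(n,name,len(q),'mean',q.mean(0),'lo',np.percentile(q,5,0),'hi',np.percentile(q,95,0))
    ok=d>0
    show('bar',ok&(abs(Q[...,0])<.02)&(abs(Q[...,1])<.012)&(Q[...,2]>.215)&(Q[...,2]<.25),1)
    show('rodL',ok&(abs(Q[...,0])<.02)&(abs(Q[...,1]-.02)<.008)&(Q[...,2]>.245)&(Q[...,2]<.275),1)
    show('rodR',ok&(abs(Q[...,0])<.02)&(abs(Q[...,1]+.02)<.008)&(Q[...,2]>.245)&(Q[...,2]<.275),1)
    show('crown',ok&(abs(Q[...,0]-sx)<.025)&(abs(Q[...,1]-sy)<.012)&(Q[...,2]>seat[2]-.005)&(Q[...,2]<seat[2]+.03),2)
    show('mast',ok&(abs(Q[...,0]-sx+.011)<.009)&(abs(Q[...,1]-sy)<.012)&(Q[...,2]>seat[2]-.09)&(Q[...,2]<seat[2]-.03),2)
    show('tip',ok&(abs(Q[...,0]-sx-.013)<.008)&(abs(Q[...,1]-sy)<.012)&(Q[...,2]>seat[2]-.03)&(Q[...,2]<seat[2]-.005),2)
E
python3 meas.py 2
```

```text
fk seat rel bar est -0.055135750982349435 0.0005470794430735797 0.04395830591128222
scene bar 35 mean [-0.0029  0.0003  0.2348] lo [-0.0054 -0.0089  0.2324] hi [0.0006 0.0107 0.2367]
scene rodL 37 mean [-0.0033  0.0226  0.2601] lo [-0.0054  0.0204  0.2475] hi [-0.0007  0.0258  0.2739]
scene rodR 49 mean [-0.0028 -0.0227  0.2599] lo [-0.0053 -0.0248  0.2462] hi [ 0.0002 -0.0196  0.2733]
scene crown 65 mean [-0.0587 -0.0015  0.2809] lo [-0.0693 -0.0044  0.2744] hi [-0.0459  0.0014  0.2859]
scene mast 86 mean [-0.0684 -0.002   0.2189] lo [-0.0711 -0.0046  0.1906] hi [-0.065   0.0016  0.2448]
scene tip 32 mean [-0.0458 -0.0018  0.2638] lo [-0.0488 -0.004   0.2562] hi [-0.0421  0.0002  0.2719]
top bar 52 mean [0.0027 0.0005 0.2362] lo [-0.     -0.0104  0.2333] hi [0.0056 0.0108 0.2387]
top rodL 9 mean [0.0009 0.0243 0.2563] lo [-0.0003  0.0232  0.2479] hi [0.0021 0.0263 0.2661]
top rodR 12 mean [ 0.0005 -0.0207  0.257 ] lo [-0.0006 -0.0227  0.2462] hi [ 0.0026 -0.0182  0.2682]
top crown 70 mean [-0.0528  0.0014  0.2837] lo [-0.0639 -0.0015  0.2755] hi [-0.0403  0.0047  0.2875]
top mast 20 mean [-0.0645 -0.0006  0.2186] lo [-0.0661 -0.0022  0.1932] hi [-0.0619  0.002   0.2438]
top tip 5 mean [-0.0445 -0.0005  0.2602] lo [-0.0484 -0.0014  0.2548] hi [-0.0418  0.0004  0.2689]
```

```bash
python3 -m crank '[[[-0.2,0.1,0,0,0],[-0.4,0.1,0,0,0],[-0.6,0,0,0,0],[-0.6,0,0,0,0],[-0.6,0,0,0,0],[-0.6,0,0,0,0],[-0.6,0,0,0,0],[-0.6,0,0,0,0],[-0.5,0,0,0,0],[-0.4,0,0,0,0],[-0.2,0,0,0,0],[-0.1,0,0,0,0]]]'
python3 -m crank '[[[0,0,0,0,0],[0,0,0,0,0],[0,0,0,0,0],[0,0,0,0,0]]]'
python3 look.py 3; python3 meas.py 3
```

```text
t: 9.77
tcp_pos: [0.485, -0.3371, 0.1842]
orientation: [-0.005, 0.204, 0.979, -0.003]
ft_force: [-0.5, -0.4, -3.0]
grip_width: 0.0108
grip_force: 87.6
t: 10.1
tcp_pos: [0.4846, -0.337, 0.1845]
orientation: [-0.005, 0.204, 0.979, -0.003]
ft_force: [-0.6, 0.4, -2.3]
grip_width: 0.0115
grip_force: 87.6
tcp [ 0.4846 -0.337   0.1845] 156.41685061759466 [-0.57  0.4  -2.34]
fk seat rel bar est -0.0012125374326612342 0.0019284366479675934 0.043470260922035625
scene bar 77 mean [-0.0094 -0.0006  0.2338] lo [-0.0167 -0.0085  0.2196] hi [0.0002 0.0082 0.2473]
scene rodL 17 mean [-0.0035  0.0233  0.2683] lo [-0.0052  0.0213  0.2602] hi [-0.0013  0.0261  0.2748]
scene rodR 51 mean [-0.0028 -0.0228  0.2601] lo [-0.0055 -0.025   0.2467] hi [ 0.0005 -0.02    0.2741]
scene crown 45 mean [-0.0081  0.0001  0.2814] lo [-0.0155 -0.0032  0.2755] hi [0.0004 0.0034 0.2866]
scene mast 85 mean [-0.0129 -0.0009  0.2216] lo [-0.0168 -0.0058  0.1934] hi [-0.0039  0.0041  0.2444]
scene tip few
top bar 45 mean [-0.0023 -0.002   0.2355] lo [-0.0116 -0.0105  0.2225] hi [0.0051 0.0056 0.2455]
top rodL 10 mean [0.0006 0.0246 0.2565] lo [-0.001   0.0231  0.2476] hi [0.0023 0.027  0.2661]
top rodR 11 mean [ 0.0003 -0.0205  0.2602] lo [-0.0008 -0.0227  0.2496] hi [ 0.002  -0.0181  0.2713]
top crown 62 mean [-0.0009  0.0029  0.2835] lo [-0.0105 -0.      0.2756] hi [0.0105 0.006  0.2877]
top mast 26 mean [-0.0108  0.0014  0.2195] lo [-0.0121 -0.0011  0.1954] hi [-0.0083  0.0051  0.2454]
top tip 6 mean [0.0099 0.0009 0.261 ] lo [ 0.0073 -0.0001  0.2544] hi [0.0121 0.0016 0.2674]
```

View pics/c3.png

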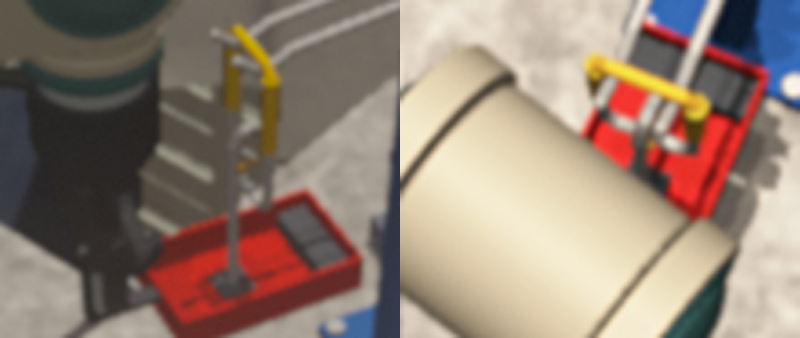

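The crop shows the hook's crown inside the window, with mast and tip on either side of the bar (scene crop 245,185); the numbers agree. Now I lower it.

```bash
python3 -m crank '[[[0,0,0.1,0,0],[0,0,0.2,0,0],[0,0,0.3,0,0],[0,0,0.3,0,0],[0,0,0.3,0,0],[0,0,0.2,0,0],[0,0,0.1,0,0],[0,0,0.1,0,0],[0,0,0,0,0]]]'
python3 -m crank '[[[0,0,0.1,0,0],[0,0,0.1,0,0],[0,0,0.1,0,0],[0,0,0.1,0,0]]]'
python3 -m crank '[[[0,0,0.1,0,0],[0,0,0.1,0,0],[0,0,0.1,0,0],[0,0,0.1,0,0]]]'
python3 -m crank '[[[0,0,0.1,0,0],[0,0,0.1,0,0],[0,0,0.1,0,0]]]'
```

```text
t: 10.95
tcp_pos: [0.4845, -0.3371, 0.1682]
orientation: [-0.005, 0.204, 0.979, -0.003]
ft_force: [0.5, 0.4, -2.1]
grip_width: 0.0108
grip_force: 87.6
t: 11.28
tcp_pos: [0.4847, -0.3372, 0.1646]
orientation: [-0.004, 0.204, 0.979, -0.003]
ft_force: [0.5, 0.1, -2.0]
grip_width: 0.0111
grip_force: 87.7
t: 11.62
tcp_pos: [0.4845, -0.3371, 0.1603]
orientation: [-0.005, 0.204, 0.979, -0.003]
ft_force: [-0.2, -0.7, -1.9]
grip_width: 0.0113
grip_force: 87.7
t: 11.87
tcp_pos: [0.4845, -0.3371, 0.1573]
orientation: [-0.005, 0.204, 0.979, -0.003]
ft_force: [-0.0, 0.3, -2.2]
grip_width: 0.0109
grip_force: 87.7
```

```bash
for i in 1; do python3 -m crank '[[[0,0,0.1,0,0],[0,0,0.1,0,0],[0,0,0.1,0,0]]]'; python3 -m crank '[[[0,0,0.1,0,0],[0,0,0.1,0,0],[0,0,0.1,0,0]]]';python3 -m crank '[[[0,0,0.1,0,0],[0,0,0.1,0,0],[0,0,0.1,0,0]]]';python3 -m crank '[[[0,0,0.1,0,0],[0,0,0.1,0,0],[0,0,0.1,0,0]]]'; done | egrep 't:|tcp|ft'
python3 look.py 4
```

```text
t: 12.12
tcp_pos: [0.4844, -0.3371, 0.1543]
ft_force: [-0.4, 0.1, -1.3]
t: 12.37
tcp_pos: [0.4844, -0.3371, 0.1513]
ft_force: [0.3, 0.0, -1.4]
t: 12.62
tcp_pos: [0.4845, -0.3373, 0.1486]
ft_force: [0.2, 0.6, -0.5]
t: 12.87
tcp_pos: [0.4846, -0.3373, 0.1458]
ft_force: [0.2, -0.1, 2.4]
tcp [ 0.4846 -0.3373  0.1458] 156.4248825395709 [ 0.21 -0.08  2.36]
```

View pics/c4.png

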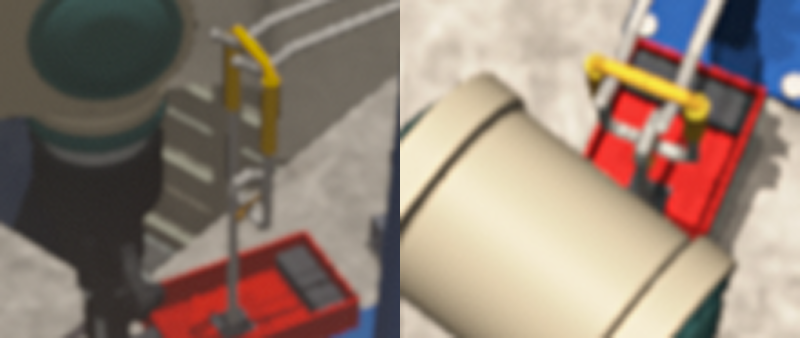

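The crop shows the keeper (245,210) resting on the bar and the loop drawn down a little; the load is about 5 N, near where the keeper gives way.

```bash
python3 meas.py 4 | egrep 'fk|bar'; python3 -m crank '[[[0,0,0.05,0,0],[0,0,0.05,0,0]]]'| egrep 't:|tcp|ft';python3 -m crank '[[[0,0,0.05,0,0],[0,0,0.05,0,0]]]'| egrep 't:|tcp|ft'
```

```text
fk seat rel bar est -0.0012979451670747024 0.0016596857341353685 0.004579793529677245
scene bar 132 mean [-0.0062 -0.0008  0.2299] lo [-0.0161 -0.0075  0.2164] hi [0.0047 0.0046 0.2477]
top bar 102 mean [-0.0015  0.0007  0.2328] lo [-0.0117 -0.0087  0.2178] hi [0.008  0.0092 0.2481]
t: 13.13
tcp_pos: [0.4845, -0.3373, 0.1446]
ft_force: [-0.3, 0.3, 1.3]
t: 13.3
tcp_pos: [0.4842, -0.3371, 0.1431]
ft_force: [-0.1, 0.1, -0.3]
```

```bash
python3 -m crank '[[[0,0,0.1,0,0],[0,0,0.1,0,0]]]'| egrep 't:|tcp|ft';python3 -m crank '[[[0,0,0.1,0,0],[0,0,0.1,0,0]]]'| egrep 't:|tcp|ft';python3 -m crank '[[[0,0,0.1,0,0],[0,0,0.1,0,0]]]'| egrep 't:|tcp|ft'
python3 - <<'E'
from h import *
a=np.radians(-23.5);B=np.array([.576,-.379]);ex=np.array([np.cos(a),np.sin(a)]);ey=np.array([-ex[1],ex[0]])
# lowest loop points beside the mast: bar ends y' ~ +-0.014..0.02
for n in("scene","top"):
    im,d=r.capture(n);P=cloud(n,d);x=(P[...,:2]-B)@ex;y=(P[...,:2]-B)@ey;z=P[...,2]
    for sg in(1,-1):
        m=(d>0)&(abs(x)<.02)&(abs(sg*y-.014)<.004)&(z>.19)&(z<.25);print(n,sg,np.round(np.sort(z[m])[::max(1,m.sum()//8)],4))
E
```

```text
t: 13.47
tcp_pos: [0.4842, -0.3371, 0.1411]
ft_force: [-0.1, 0.1, 0.5]
t: 13.63
tcp_pos: [0.4842, -0.3371, 0.1391]
ft_force: [-0.1, 0.8, 0.9]
t: 13.8
tcp_pos: [0.4842, -0.3372, 0.1372]
ft_force: [-0.5, -0.6, 1.0]
scene 1 [0.215  0.2165 0.2173 0.218  0.219  0.224 ]
scene -1 [0.2163 0.2172 0.2175 0.2186 0.2209 0.2209 0.221  0.2214]
top 1 [0.2144 0.2168 0.2181 0.2185 0.2189 0.219  0.22   0.2204 0.2213 0.222 ]
top -1 [0.2143 0.2155 0.2182 0.2193 0.2195 0.2199 0.2205 0.221  0.2214 0.2227
 0.2228 0.2237 0.2238 0.2331 0.2423]
```

```bash
python3 -m crank '[[[0,0,0.1,0,0],[0,0,0.1,0,0]]]'| egrep 't:|tcp|ft';python3 -m crank '[[[0,0,0.1,0,0],[0,0,0.1,0,0]]]'| egrep 't:|tcp|ft';python3 -m crank '[[[0,0,0.1,0,0],[0,0,0.1,0,0]]]'| egrep 't:|tcp|ft';python3 -m crank '[[[0,0,0.1,0,0],[0,0,0.1,0,0]]]'| egrep 't:|tcp|ft'
```

```text
t: 14.07
tcp_pos: [0.4843, -0.3373, 0.1354]
ft_force: [-0.6, 0.5, 0.8]
t: 14.23
tcp_pos: [0.4842, -0.3372, 0.1333]
ft_force: [-0.4, -0.4, 0.3]
t: 14.4
tcp_pos: [0.4841, -0.3372, 0.1311]
ft_force: [-1.5, 0.4, -0.6]
t: 14.57
tcp_pos: [0.484, -0.3371, 0.129]
ft_force: [-0.5, 0.0, -1.1]
```

```bash
python3 -m crank '[[[0,0,0.05,0,0],[0,0,0.05,0,0]]]'| egrep 't:|tcp|ft';python3 -m crank '[[[0,0,0.05,0,0],[0,0,0.05,0,0]]]'| egrep 't:|tcp|ft';python3 -m crank '[[[0,0,0.05,0,0],[0,0,0,0,0]]]'| egrep 't:|tcp|ft'; python3 -m crank '[[[0,0,0.05,0,0],[0,0,0,0,0]]]'| egrep 't:|tcp|ft'
```

```text
t: 14.73
tcp_pos: [0.4841, -0.3372, 0.1283]
ft_force: [-0.4, -0.1, -0.1]
t: 14.9
tcp_pos: [0.4843, -0.3373, 0.1275]
ft_force: [-0.7, 0.5, 0.1]
t: 15.07
tcp_pos: [0.4838, -0.337, 0.1262]
ft_force: [0.1, -0.1, -3.1]
t: 15.23
tcp_pos: [0.4839, -0.3371, 0.1259]
ft_force: [-0.3, 0.7, -2.8]
```

```bash
for k in 1; do python3 -m crank '[[[0,0,0.05,0,0],[0,0,0,0,0]]]';python3 -m crank '[[[0,0,0.05,0,0],[0,0,0,0,0]]]';python3 -m crank '[[[0,0,0.05,0,0],[0,0,0,0,0]]]'; python3 -m crank '[[[0,0,0.05,0,0],[0,0,0,0,0]]]'; python3 -m crank '[[[0,0,0.05,0,0],[0,0,0,0,0]]]'; done| egrep 't:|tcp|ft'
```

```text
t: 15.4
tcp_pos: [0.484, -0.3372, 0.1256]
ft_force: [-0.8, -0.1, -2.9]
t: 15.57
tcp_pos: [0.4841, -0.3372, 0.1252]
ft_force: [0.6, 0.0, -2.3]
t: 15.73
tcp_pos: [0.4841, -0.3372, 0.1248]
ft_force: [0.1, 0.2, -1.7]
t: 15.9
tcp_pos: [0.4842, -0.3373, 0.1244]
ft_force: [-0.9, 0.6, -0.5]
t: 16.07
tcp_pos: [0.4843, -0.3374, 0.1241]
ft_force: [-0.3, -0.3, -0.1]
```

```bash
python3 look.py 5
```

```text
tcp [ 0.4843 -0.3374  0.1241] 156.42539646172412 [-0.3  -0.3  -0.11]
```

View pics/c5.png

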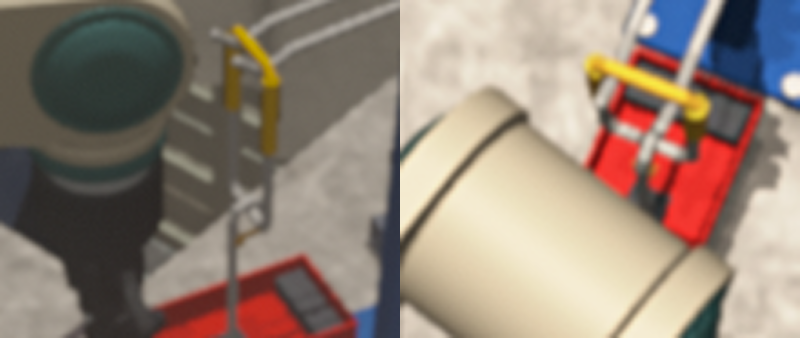

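The crop shows the crown on the bar and the brass keeper just below it (scene crop 243,238). Load is rising steadily, so the loop seems to be at its stop; now the tug.

```bash
for k in 1; do python3 -m crank '[[[0,0,0.05,0,0],[0,0,0.05,0,0],[0,0,0,0,0]]]';python3 -m crank '[[[0,0,0.05,0,0],[0,0,0.05,0,0],[0,0,0,0,0]]]'; done| egrep 't:|tcp|ft'
```

```text
t: 16.42
tcp_pos: [0.4844, -0.3375, 0.1235]
ft_force: [0.2, 0.2, 2.4]
t: 16.67
tcp_pos: [0.4846, -0.3376, 0.1228]
ft_force: [0.2, 0.8, 4.9]
```

```bash
for k in 1; do python3 -m crank '[[[0,0,0.04,0,0],[0,0,0.04,0,0],[0,0,0,0,0]]]';python3 -m crank '[[[0,0,0,0,0],[0,0,0,0,0],[0,0,0,0,0],[0,0,0,0,0],[0,0,0,0,0],[0,0,0,0,0],[0,0,0,0,0]]]';  done| egrep 't:|tcp|ft'
python3 -c "
from h import *
s,p,y=state();print(s['ft_force'],s['torque'],s['orientation'])"
```

```text
t: 16.92
tcp_pos: [0.4848, -0.3378, 0.1224]
ft_force: [0.6, 0.0, 7.2]
t: 17.5
tcp_pos: [0.4848, -0.3377, 0.1224]
ft_force: [0.5, -0.4, 6.7]
[ 0.45787768 -0.44813747  6.67953743] [-0.27118654 -0.55800343  0.06935792] [-0.00348201  0.20427697  0.97890069 -0.00349665]
```

```bash
for k in 1; do python3 -m crank '[[[0,0,-0.05,0,0],[0,0,-0.05,0,0],[0,0,-0.05,0,0],[0,0,-0.05,0,0],[0,0,-0.05,0,0],[0,0,0,0,0],[0,0,0,0,0],[0,0,0,0,0]]]';  done| egrep 't:|tcp|ft'
python3 -c "
from h import *
s,p,y=state();print(s['ft_force'],s['torque'],s['orientation'])"
```

```text
t: 18.17
tcp_pos: [0.484, -0.3372, 0.1234]
ft_force: [-0.3, -0.7, 2.7]
[-0.25757975 -0.6978869   2.71714937] [-0.15999276 -0.34704791  0.02029617] [-0.00503563  0.20427556  0.97889644 -0.0028096 ]
```

```bash
for k in 1; do python3 -m crank '[[[0,0,-0.06,0,0],[0,0,-0.06,0,0],[0,0,0,0,0],[0,0,0,0,0],[0,0,0,0,0],[0,0,0,0,0]]]'; python3 -m crank '[[[0,0,0,0,0],[0,0,0,0,0],[0,0,0,0,0],[0,0,0,0,0],[0,0,0,0,0],[0,0,0,0,0]]]' 20; done| egrep 't:|tcp|ft|grip'
```

```text
t: 18.67
tcp_pos: [0.4839, -0.3371, 0.1243]
ft_force: [-0.3, 0.1, -1.4]
grip_width: 0.0112
grip_force: 88.1
t: 19.17
tcp_pos: [0.484, -0.3372, 0.1246]
ft_force: [-0.5, -0.3, -2.2]
grip_width: 0.0112
grip_force: 88.0
```

```bash
for k in 1; do python3 -m crank '[[[0,0,0.05,0,0],[0,0,0,0,0],[0,0,0,0,0],[0,0,0,0,0]]]'; python3 -m crank '[[[0,0,0,0,0.1],[0,0,0,0,0.12],[0,0,0,0,0.13],[0,0,0,0,0.14],[0,0,0,0,0.15],[0,0,0,0,0.16]]]' 20;  python3 -m crank '[[[0,0,0,0,0.17],[0,0,0,0,0.18],[0,0,0,0,0.2],[0,0,0,0,0.22],[0,0,0,0,0.24],[0,0,0,0,0.26]]]' 20;done| egrep 't:|tcp|ft|grip'
```

```text
t: 19.5
tcp_pos: [0.4841, -0.3373, 0.1243]
ft_force: [0.5, 0.2, -0.9]
grip_width: 0.0109
grip_force: 88.0
t: 20.0
tcp_pos: [0.4843, -0.3374, 0.1247]
ft_force: [0.5, -0.3, -0.8]
grip_width: 0.0137
grip_force: 0.0
t: 20.5
tcp_pos: [0.4841, -0.3373, 0.1243]
ft_force: [-0.2, -0.2, -0.2]
grip_width: 0.0223
grip_force: 0.0
```

```bash
for k in 1; do python3 -m crank '[[[0,0,0,0,0.35],[0,0,0,0,0.45],[0,0,0,0,0.55],[0,0,0,0,0.6],[0,0,0,0,0.6],[0,0,0,0,0.6]]]'; python3 -m crank '[[[0.2,0,0,0,0.6],[0.4,0,0,0,0.6],[0.6,0,0,0,0.6],[0.8,0,0,0,0.6],[1,0,0,0,0.6],[1,0,0,0,0.6],[1,0,0,0,0.6],[1,0,0,0,0.6],[0.8,0,0,0,0.6],[0.5,0,0,0,0.6],[0.2,0,0,0,0.6],[0,0,0,0,0.6]]]'; python3 -m crank '[[[0,0,0,0,0.6],[0,0,0,0,0.6],[0,0,0,0,0.6],[0,0,0,0,0.6],[0,0,0,0,0.6],[0,0,0,0,0.6],[0,0,0,0,0.6],[0,0,0,0,0.6],[0,0,0,0,0.6],[0,0,0,0,0.6],[0,0,0,0,0.6],[0,0,0,0,0.6]]]'; done| egrep 't:|tcp|ft|grip'
python3 look.py 6
python3 - <<'E'
from h import *
def c(k):
    im=cv2.imread(f"pics/scene{k}.png");H,S,V=cv2.split(cv2.cvtColor(im,cv2.COLOR_BGR2HSV))
    m=((H<6)|(H>174))&(S>170)&(V>70);m[:,400:]=0;m[300:]=0;return np.argwhere(m).mean(0),m.sum()
print(c(6))
import subprocess
subprocess.run(["python3","look.py","7"]);print(c(7))
E
```

```text
t: 21.0
tcp_pos: [0.4841, -0.3373, 0.1243]
ft_force: [0.4, -0.2, 0.1]
grip_width: 0.0512
grip_force: 0.0
t: 22.0
tcp_pos: [0.4152, -0.3072, 0.1251]
ft_force: [-0.3, -0.8, -0.4]
grip_width: 0.0511
grip_force: 0.0
t: 23.0
tcp_pos: [0.4154, -0.3073, 0.1249]
ft_force: [-0.6, -1.0, 0.8]
grip_width: 0.0512
grip_force: 0.0
tcp [ 0.4154 -0.3073  0.1249] 156.42242723632987 [-0.59 -0.98  0.77]
tcp [ 0.4154 -0.3073  0.1249] 156.42488733872383 [ 0.88 -0.04  0.13]
(array([229.45704467, 323.53837342]), np.int64(873))
(array([229.48837209, 323.26046512]), np.int64(860))
```

View pics/c7.png

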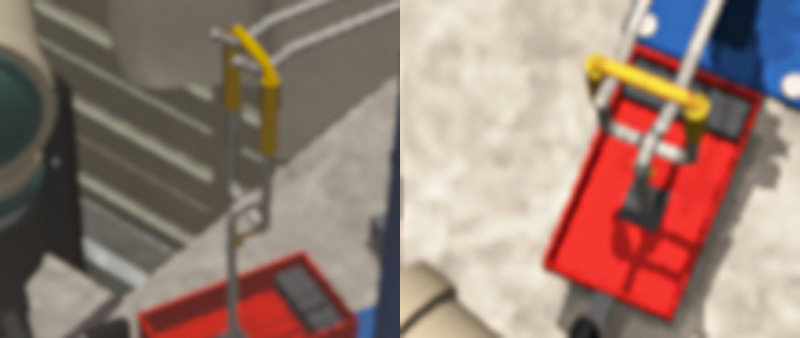

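The tray hangs level from the bar with the keeper shut under it (scene crop 240,238), and the gripper is clear. I'll let it settle for 2 s, check for swing, and hand in.

```bash
python3 -m crank '[[[0,0,0,0,0.6],[0,0,0,0,0.6],[0,0,0,0,0.6],[0,0,0,0,0.6],[0,0,0,0,0.6],[0,0,0,0,0.6],[0,0,0,0,0.6],[0,0,0,0,0.6],[0,0,0,0,0.6],[0,0,0,0,0.6],[0,0,0,0,0.6],[0,0,0,0,0.6]]]' >/dev/null;python3 -m crank '[[[0,0,0,0,0.6],[0,0,0,0,0.6],[0,0,0,0,0.6],[0,0,0,0,0.6],[0,0,0,0,0.6],[0,0,0,0,0.6],[0,0,0,0,0.6],[0,0,0,0,0.6],[0,0,0,0,0.6],[0,0,0,0,0.6],[0,0,0,0,0.6],[0,0,0,0,0.6]]]' >/dev/null
python3 - <<'E'
from h import *
C=[];Z=[]
for i in range(8):
    im,d=r.capture("top");H,S,V=cv2.split(cv2.cvtColor(im,cv2.COLOR_RGB2HSV));P=cloud("top",d)
    m=((H<6)|(H>174))&(S>170)&(V>70)&(P[...,2]>.05);C.append(np.argwhere(m).mean(0))
    q=P[m&(P[...,2]<.1)];A=np.c_[q[:,:2]-q[:,:2].mean(0),np.ones(len(q))];Z.append(np.linalg.lstsq(A,q[:,2],rcond=None)[0])
print(np.round(C,2),np.round(np.median(Z,0),3))
if np.ptp(C,0).max()<1: print(r.hand_in())
E
```

```text
[[207.37 302.04]
 [207.24 302.02]
 [207.36 302.05]
 [207.31 302.09]
 [207.27 301.99]
 [207.21 302.15]
 [207.12 302.1 ]
 [207.14 302.22]] [0.027 0.01  0.095]
the job is handed in; nothing more can be done
None
```

The tray's hook is snapped over the link's bottom bar with the keeper shut beneath it. I tugged it at about 10 N for over half a second, then released it; it hung nearly level (tilt about 0.03 rad) and still, and I handed the job in, though no verdict was returned.

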